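# Close the bench caliper on the largest stopper

## Task

Stand the largest of the three stoppers, wide end up, on the plate of the bench caliper between its jaws, then slide the movable jaw up gently until the stopper is held fast between jaw and anvil, without forcing the jaw out of square. Let go with the stopper still held, and leave the other stoppers and the things round about where they are.

Things in the scene. Friction and masses are not known exactly. Their poses are not given: they have to be found in the camera images.
- bung_1: the largest stopper: black rubber, tapered, 34 mm across its wide top, about 26 mm at its foot, 22 mm high, 13 g or so. Origin: centre of the underside, z up.
- bung_2: a smaller black stopper, 24 mm across the top, 18 mm high; leave it. Origin: centre of the underside.
- bung_3: the smallest black stopper, 22 mm across the top, 16 mm high; leave it. Origin: centre of the underside.
- mat: white plastic mat, 200 x 200 x 4 mm, fixed to the bench; the three stoppers stand on it. Origin: centre of the underside.
- gauge: bench caliper, fixed to the bench: grey base 130 (x) x 200 (y) x 16 mm high; flat plate in front, its top 16 mm above the bench; steel rail along y behind it, centre line at x = +35 mm, top at 22 mm. Origin: centre of the underside; x points from the front edge to the rail, y along the rail from the sliding jaw towards the fixed jaw.
- stand_point (a point): a point on the plate's top, at x = -20 mm, y = +26 mm of the gauge: a 34 mm stopper centred here stands 5 to 19 mm clear of the anvil, wherever that is set, and the sliding jaw pushes it up to the anvil (a push of under 0.3 N) before it bears. Axes as the gauge.
- thumb_grip (a point): centre of the top of the thumb grip, 67 mm above the bench: an upright ribbed aluminium rib 30 (x) x 12 (y) x 27 mm high on the sliding block (44 x 36 mm, its top 42 mm above the bench), over the rail. It moves with the jaw; the jaw's face lies 20 mm ahead of it in +y. Axes as the gauge.
- gauge_slide (a joint): gap in m between the sliding jaw's face and the fixed blade's face (not the anvil's): with the 34 mm stopper borne it reads 0.042 to 0.056, as the anvil is set. At most 0.105; falls as the block is slid towards +y of the gauge. The block slides stiffly (about 3 N, any speed) and stays where it is left.
- jaw_rock (a joint): how far the sliding jaw has rocked out of square about its upright pivot, rad; 0 square, plus when a stopper presses it back. It is sprung: about 0.004 rad per newton borne at the stand point (5 N/mm there). Past 0.035 rad (2 degrees, some 9 N) it has been forced. A stopper is borne properly once the jaws press it with 1.5 N or more.
- fixed_jaw: fixed jaw: upright steel blade 12 mm thick at the +y end, face at y = +70 mm of the gauge, 18 to 48 mm above the bench. On it sits a clamped adjustable anvil, a steel pad 44 (x, from -44 to 0 mm) x 24 mm high that meets the stopper; its face stands 8 to 22 mm out from the blade towards -y, differently each time, and is not in the state. Origin and axes as the gauge.
- sliding_jaw: movable jaw: a like blade, reaching from the sliding block on the rail forward to x = -55 mm of the gauge, 18 to 48 mm above the bench, its face looking to +y. Origin: on its pivot, over the rail's centre line (gauge x = 35 mm), in the plane of its face, at bench height; axes as the gauge while square.
- beaker_50a: bystander: glass beaker, 68 mm across, 90 mm high, behind the caliper. Origin: centre of the underside.
- marker: bystander: felt pen 135 mm long, lying in front of the caliper. Origin: centre of the underside.
There are look-alikes about, which are no part of the job. Leave any brown or pink look-alike of the bung_1 alone.

How it is judged (in metres and radians):
On the way, in this order (a step that is already met when the one before it is completed fails the run):
1. the largest stopper stands upright and free on the caliper's plate between the jaws (z of bung_1 in the frame of gauge between 0.013 and 0.02 m and x of bung_1 in the frame of gauge between -0.05 and 0.01 m and y of bung_1 in the frame of gauge between -0.02 and 0.06 m and angle between bung_1's own z axis and vertical below 0.15 rad and contact force between the fingers and bung_1 below 0.1 N and linear speed of bung_1 below 0.02 m/s), for 0.2 s.
2. the jaws bear on it with at least 1.5 N for 0.2 s (contact force between sliding_jaw and bung_1 above 1.5 N), for 0.2 s.
At the end, for the whole second after the job is handed in: the largest stopper stands upright (within 0.15 rad), wide end up, on the caliper's plate, still held between sliding jaw and anvil (over 0.5 N; its own friction on the plate cannot give this), the jaw square within 0.035 rad, everything at rest (contact force between sliding_jaw and bung_1 above 0.5 N and z of bung_1 in the frame of gauge between 0.013 and 0.02 m and x of bung_1 in the frame of gauge between -0.05 and 0.01 m and angle between bung_1's own z axis and vertical below 0.15 rad and linear speed of bung_1 below 0.02 m/s and value of joint jaw_rock below 0.035 rad); the robot touches nothing.
It fails at once if the sliding jaw is forced more than 0.035 rad out of square (value of joint jaw_rock above 0.035 rad or value of joint jaw_rock below -0.035 rad).
It fails at once if another stopper is moved more than 20 mm (distance of any of bung_2, bung_3 from where it was at the start of the episode above 0.02 m).
It fails at once if the beaker behind or the green marker in front is moved more than 30 mm (distance of any of beaker_50a, marker from where it was at the start of the episode above 0.03 m).
It also fails if it takes over 64 s, if anything falls off the work surface, if the arm or the gripper's body presses on something with over 40 N, if the wrist force passes 120 N, or if a joint passes its speed limit or range.

## Robot

A 6-joint arm with a two-finger parallel gripper is mounted at the origin on a cart in front of the work surface, level with it; the furniture and walls round the work are solid. World frame = base frame: x ahead of the robot, y to its left, z up, the work surface at z = 0. Lengths are in m, angles in degrees, forces in N, time in s.
With the tool pointing down it reaches from about 0.35 to 0.775 m from the base axis. Payload 7.3 kg.
Tool frame: the origin (TCP) lies midway between the tips of the shut fingers; the grasp point (between the pads) lies 19 mm behind it (grip_point_offset is the distance from the TCP to the grasp point, in m); y points along the fingers, x is the direction in which the jaws open and shut, and the axes are right-handed (so a half turn about y gives the same grasp; the last joint's range is limited). The gripper opens to 92 mm and grips with 3 to 60 N. Pads are 19 mm wide; open, the fingers measure 130 mm over their backs; the gripper's body (75 mm by 190 mm) begins 47 mm behind the grasp point.
Start: joints at [57.181, 19.595, 87.324, -0, 73.075, -8.365], TCP at [0.217, 0.478, 0.227] pointing down, gripper open.
Joint ranges: [-145.02, 145.02], [-44.19, 115.74], [2.07, 154.8], [-57.11, 237.11], [16.16, 152.29], [-177.93, 177.93]. Speed limits (degrees/s): [147.25, 147.25, 180, 180, 180, 180].

## Interface

Orientations are given as [roll, pitch, yaw] about the fixed x, y, z axes, in that order (R = Rz(yaw) Ry(pitch) Rx(roll)).
In Python, from plant import * gives the robot as it stands. The module is installed in compiled form; this text tells all that it offers.
- The arm moves only by the shell command python3 -m pendant 'ROWS'. ROWS is a JSON object of lists of equal length, an entry for each row: "jaw": the closure in counts, from 0 (fully open) to 255 (shut); "xyz": the shift along the tool's x, y, z normalised to -1 to 1, where 1 is 0.5 m, a list of three; "twist": the turn about the tool's y normalised to -1 to 1, where 1 is pi rad. In form: {"jaw": [jaw, ...], "xyz": [[x, y, z], ...], "twist": [twist, ...]}. A call has 1 to 20 rows; each row shifts and turns the pose as measured when the row begins, along the tool's axes as they then stand; what a row does not reach is not made up. A row lasts 1/10 s, in which the tool goes at most 50 mm and 8.59 degrees, less where a joint would pass 70% of its speed; a pose out of reach is approached as far as the arm can. A call with a number of a shift or a turn outside -1 to 1 is refused whole. A call with a gripper value outside its range is refused whole. The fingers move at their own pace and stop on an object; the grip force is fixed at half the most. Time passes only in rows, so rows that do not move let the fingers close. It gives the time, the measured TCP pose, the force and the opening at its end, in the units of the state.
- observe(): the state, without advancing time (a new reading comes with each control period).
- snapshot(name): name is "scene" or "top"; returns a dict with "frame" (480x640x3 uint8, red, green, blue), "K" (3x3 intrinsics, pixels), "extrinsics" (4x4, takes a point from camera to world coordinates). Camera axes: x right, y up, looking along -z (the intrinsics and any distortion apply to the point x, -y, -z); pixel columns grow to the right and rows downward; lengths in m; the calibration is good to about 2 mm. A picture is of the moment at which its call begins. There is no depth.
- sign_off(): hands the job in, once; it reports no verdict.
Trained networks look in a picture, given as the dict that the camera call returned (one of the last four; its "shot" number tells which), for a name from the list of things; names that differ only in an ending like _2 or _b are one class to them, and where a whole thing is asked for, a point or a joint stands for the part that bears it (a point fixed in the world has none). Each returns a list of dicts, best first, with "p" (0 to 1); they miss things now and then, are a little off and sometimes report something else, mostly with a low value. They report only what shows in the picture. A call takes as long as a camera call. They do not tell look-alikes from the thing itself.
- look_for(query, picture): "pixel" ([row, column] in pixels, amid what is visible of it).
- regions_of(query, picture): "mask" (480x640 bool, what is visible of it) and "pixel" ([row, column] in pixels, amid what is visible of it).
The state is a dict: "t": time; "joint_positions": joint angles; "joint_vel": joint speeds; "joint_efforts": joint torques, N m; "tcp_pos": TCP position; "ee_rot": TCP orientation; "force": force on the tool from outside, world axes, zero at the start; "wrist_torque": the same for the moment, N m; "gripper_width": finger opening in m.
Only numpy, scipy, OpenCV 4.12 (cv2) and the standard library are available. Lean on these libraries where they do the work, as an engineer would, in place of code of your own. Each camera call takes 0.05 s, during which the arm holds its last target.

## Working session

There is one attempt and no reset: what is moved stays moved. The work goes in short steps, Python scripts to look and compute and a shell command to move; the robot and the scene stay as the last step left them, time stands still between calls to the robot, and variables do not carry over. Pictures are saved under pics/ and viewed, and the job is handed in when it is done.

```bash
mkdir -p pics; ls
python3 - <<'E'
from plant import *
import cv2, numpy as np
s=observe(); print(s)
for n in ("scene","top"):
    p=snapshot(n); cv2.imwrite(f"pics/{n}0.png",p["frame"][:,:,::-1]); print(n,p.keys(),p["K"].tolist(),p["extrinsics"].round(4).tolist() if hasattr(p["extrinsics"],'round') else p["extrinsics"])
    np.savez(f"cam_{n}.npz",K=p["K"],E=p["extrinsics"])
    for q in ("bung_1","gauge","thumb_grip","fixed_jaw","sliding_jaw","mat","marker","beaker_50a"):
        print(q,[(d["pixel"],round(d["p"],2)) for d in look_for(q,p)])
E
```

```text
pics
{'t': 0.0, 'joint_positions': array([ 5.71824322e+01,  1.96374959e+01,  8.73770809e+01,  5.18450710e-04,
        7.30742542e+01, -8.36571003e+00]), 'joint_vel': array([ 0.09142691, -0.00133198,  0.03363461, -0.01093165,  0.0699575 ,
        0.03281267]), 'joint_efforts': array([-2.17952487e-05, -4.31239700e+01, -2.44218493e+01,  7.19089690e-02,
        5.59267402e-02, -9.50873232e-05]), 'tcp_pos': array([0.21707298, 0.47757798, 0.22603628]), 'ee_rot': array([-8.99865854e+01,  8.78136897e-02,  6.55480012e+01]), 'force': array([-0.20278676, -0.30585753,  0.18021954]), 'wrist_torque': array([ 0.04033026,  0.02364309, -0.04687123]), 'gripper_width': 0.0917738478471908}
scene dict_keys(['frame', 'K', 'extrinsics', 'shot']) [[614.140156069566, 0.0, 323.51910144869845], [0.0, 614.140156069566, 246.71969174806148], [0.0, 0.0, 1.0]] [[0.4862, 0.6519, -0.5819, -0.139], [-0.8738, 0.3537, -0.3338, -0.5811], [-0.0118, 0.6708, 0.7416, 0.9507], [0.0, 0.0, 0.0, 1.0]]
bung_1 [([297.4, 489.5], 0.76), ([399.9, 392.2], 0.75), ([275.5, 452.7], 0.59), ([329.3, 343.8], 0.57), ([331.1, 417.0], 0.53)]
g
[... 353 characters left out ...]
 'K', 'extrinsics', 'shot']) [[531.4760037893942, 0.0, 326.67500736708115], [0.0, 531.4760037893942, 241.71037361960182], [0.0, 0.0, 1.0]] [[0.0214, 0.9902, -0.1383, 0.3851], [-0.9997, 0.0224, 0.0051, -0.1955], [0.0082, 0.1382, 0.9904, 1.15], [0.0, 0.0, 0.0, 1.0]]
bung_1 [([264.6, 423.9], 0.75), ([192.2, 424.4], 0.68), ([293.9, 369.3], 0.63), ([334.3, 432.1], 0.59), ([203.4, 463.9], 0.48), ([225.3, 249.6], 0.31)]
gauge [([231.8, 228.8], 0.82)]
thumb_grip [([226.6, 250.2], 0.66)]
fixed_jaw [([229.3, 193.6], 0.93), ([233.7, 227.7], 0.54)]
sliding_jaw [([237.4, 243.9], 0.71)]
mat [([266.3, 393.3], 0.73)]
marker [([226.5, 191.9], 0.72), ([317.0, 277.7], 0.62)]
beaker_50a [([132.9, 207.8], 0.74)]
```

View pics/scene0.png

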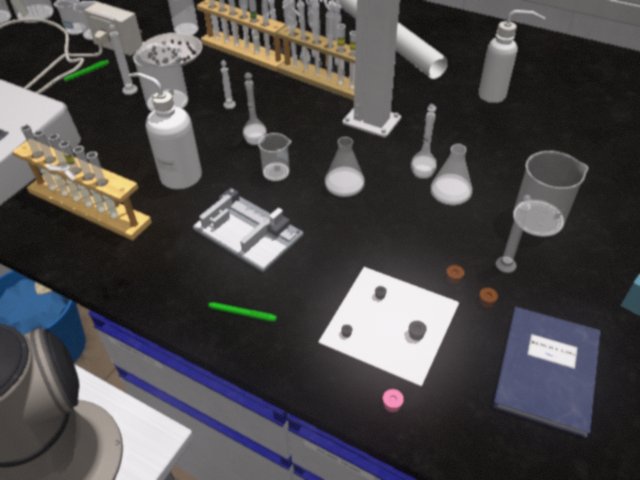

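View pics/top0.png

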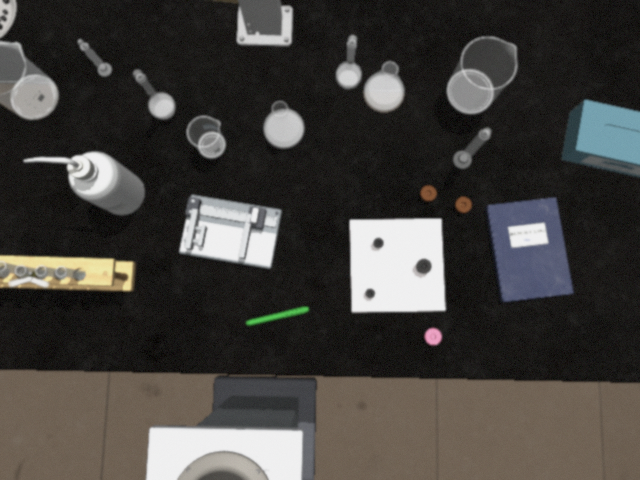

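The scene view shows the caliper at about (230,245) with the fixed jaw at its left, and the mat at (325,392). The large black stopper is near (331,417), the brown look-alikes are on the right and the pink one is below. In the top view the large stopper is at about (265,424) and the caliper at (232,229). Next I zoom in and measure.

```bash
cat > h.py <<'E'
import numpy as np, cv2
def cam(n):
    d=np.load(f"cam_{n}.npz"); return d["K"],d["E"]
def proj(n,P):
    K,E=cam(n); P=np.atleast_2d(P); q=(P-E[:3,3])@E[:3,:3]; q=q*[1,-1,-1]; u=q@K.T; return u[:,:2]/u[:,2:]
def ray(n,uv,z):
    K,E=cam(n); uv=np.atleast_2d(uv).astype(float); r=np.c_[uv,np.ones(len(uv))]@np.linalg.inv(K).T*[1,-1,-1]; r=r@E[:3,:3].T; c=E[:3,3]
    return c+r*((z-c[2])/r[:,2])[:,None]
E
python3 - <<'E'
from plant import *
import cv2,numpy as np
from h import *
p=snapshot("top");f=p["frame"];c=f[180:280,170:290];cv2.imwrite("pics/tg.png",cv2.resize(c,None,fx=6.5,fy=6,interpolation=cv2.INTER_CUBIC)[:,:,::-1])
for r in regions_of("bung_1",p):
    m=r["mask"];ys,xs=np.nonzero(m);print("top",round(r["p"],2),r["pixel"],m.sum(),xs.min(),xs.max(),ys.min(),ys.max(),ray("top",[xs.mean(),ys.mean()],.02)[0].round(4))
for q in("gauge","mat"):
  for r in regions_of(q,p)[:1]:
    m=r["mask"].astype(np.uint8);cs,_=cv2.findContours(m,0,2);b=cv2.minAreaRect(max(cs,key=cv2.contourArea));print(q,b,ray("top",cv2.boxPoints(b),.016 if q=="gauge" else .004).round(4).tolist())
p=snapshot("scene");f=p["frame"];c=f[180:275,185:310];cv2.imwrite("pics/sg.png",cv2.resize(c,None,fx=6,fy=6,interpolation=cv2.INTER_CUBIC)[:,:,::-1])
for r in regions_of("bung_1",p):
    m=r["mask"];ys,xs=np.nonzero(m);print("scene",round(r["p"],2),r["pixel"],m.sum(),ray("scene",[xs.mean(),ys.mean()],.015)[0].round(4))
E
```

```text
top 0.74 [203.0, 464.5] 206 455 471 197 211 [ 0.6324 -0.4959  0.02  ]
top 0.7 [267.8, 424.9] 196 415 430 258 273 [ 0.4957 -0.4072  0.02  ]
top 0.66 [293.2, 367.4] 72 365 374 289 297 [ 0.4349 -0.2944  0.02  ]
top 0.53 [239.4, 378.8] 95 373 383 237 247 [ 0.5445 -0.3114  0.02  ]
top 0.48 [193.3, 426.7] 184 420 435 186 200 [ 0.6548 -0.4187  0.02  ]
top 0.46 [334.7, 432.3] 206 425 440 328 344 [ 0.3485 -0.4275  0.02  ]
gauge ((230.01406860351562, 231.41729736328125), (94.72273254394531, 60.84824752807617), 9.659893035888672) [[0.5109, 0.1162, 0.016], [0.6428, 0.1019, 0.016], [0.6122, -0.1024, 0.016], [0.4812, -0.0849, 0.016]]
mat ((397.0, 265.0), (92.0, 94.0), 90.0) [[0.5966, -0.2514, 0.004], [0.6013, -0.4577, 0.004], [0.4011, -0.4559, 0.004], [0.3967, -0.2545, 0.004]]
scene 0.86 [400.2, 394.9] 350 [ 0.3487 -0.4289  0.015 ]
scene 0.8 [300.2, 487.1] 286 [ 0.6317 -0.4975  0.015 ]
scene 0.73 [275.0, 454.3] 259 [ 0.6562 -0.421   0.015 ]
scene 0.69 [234.8, 255.8] 480 [ 0.5531 -0.0173  0.015 ]
scene 0.56 [330.9, 417.8] 309 [ 0.4989 -0.4087  0.015 ]
scene 0.46 [289.3, 381.5] 128 [ 0.5452 -0.313   0.015 ]
scene 0.19 [226.4, 266.1] 779 [ 0.5811 -0.0279  0.015 ]
```

View pics/tg.png

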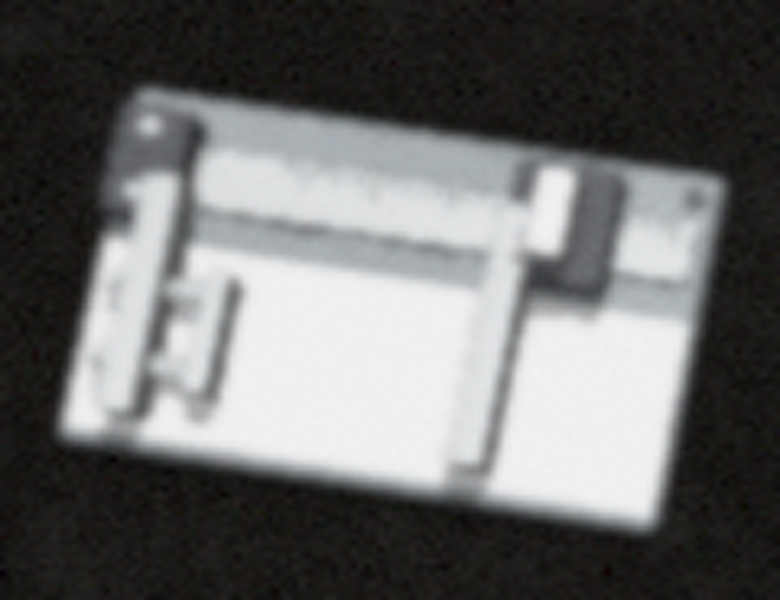

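View pics/sg.png

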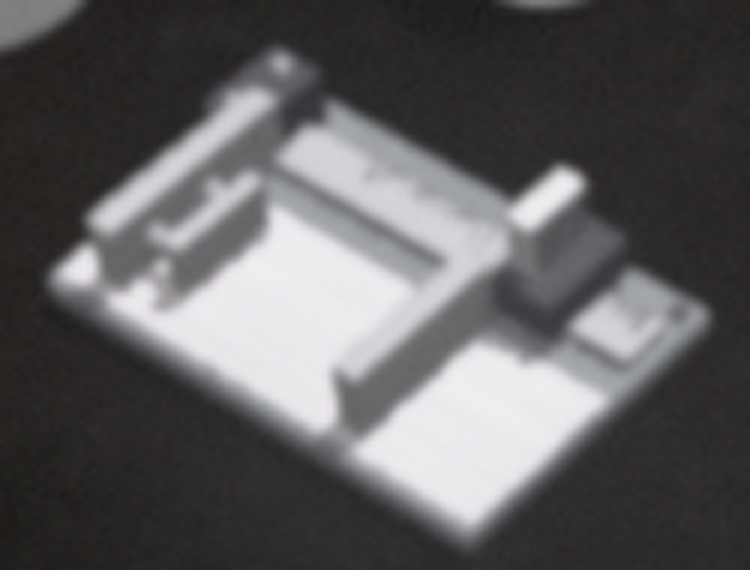

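```bash
cat > fit.py <<'E'
from h import *
from scipy.optimize import least_squares
def tp(p): p=np.array(p,float); return (p+.5)/[6.5,6]-.5+[170,180]
def sp(p): p=np.array(p,float); return (p+.5)/6-.5+[185,180]
L=[("top",tp((64,430)),(-.065,.1,.016)),("top",tp((655,520)),(-.065,-.1,.016)),("top",tp((725,182)),(.065,-.1,.016)),
("top",tp((143,92)),(.065,.1,.016)),
("scene",sp((50,278)),(-.065,.1,.016)),("scene",sp((470,528)),(-.065,-.1,.016)),("scene",sp((708,312)),(.065,-.1,.016))]
def T(v,P):
    c,s=np.cos(v[2]),np.sin(v[2]); return np.array([v[0]+c*P[0]-s*P[1],v[1]+s*P[0]+c*P[1],P[2]])
def res(v): return np.concatenate([proj(n,T(v,P))[0]-u for n,u,P in L])
r=least_squares(res,[.56,.01,-.14],x_scale=[.01,.01,.1]);v=r.x
def inv(w): 
    d=np.array(w[:2])-v[:2];c,s=np.cos(v[2]),np.sin(v[2]); return np.array([c*d[0]+s*d[1],-s*d[0]+c*d[1]])
if __name__=="__main__":
    print(v[:2],np.degrees(v[2]));print(r.fun.reshape(-1,2).round(1).tolist())
    for n,u,z,l in[("top",tp((552,210)),.067,"grip"),("scene",sp((545,200)),.067,"grip"),
     ("top",tp((487,465)),.048,"jaw front end -y corner"),("top",tp((455,462)),.048,"jaw front +y corner"),("scene",sp((340,375)),.048,"jaw front"),
     ("top",tp((215,385)),.042,"anvil top front"),("top",tp((232,285)),.042,"anvil"),("top",tp((140,405)),.048,"blade front"),("scene",sp((270,185)),.042,"anvil back top")]:
        print(l,n,inv(ray(n,u,z)[0]).round(4))
    print("stand",T(v,(-.02,.026,.016)),"grip y -30",T(v,(.035,-.03,0)))
E
python3 fit.py
```

```text
[0.56385557 0.00653281] -8.379243114918639
[[-0.5, 0.8], [0.4, 1.3], [0.5, -1.2], [-0.4, -1.4], [-0.9, -0.4], [-0.1, 1.2], [1.0, -0.7]]
grip top [ 0.0339 -0.0526]
grip scene [ 0.0333 -0.0538]
jaw front end -y corner top [-0.0549 -0.0458]
jaw front +y corner top [-0.0556 -0.0355]
jaw front scene [-0.057  -0.0393]
anvil top front top [-0.0414  0.047 ]
anvil top [-0.0057  0.0486]
blade front top [-0.0529  0.0678]
anvil back top scene [-0.0009  0.0465]
stand [0.54785791 0.03516976 0.016     ] grip y -30 [ 0.59411022 -0.0282473   0.        ]
```

Run:
```python
from plant import *
from h import *
for n,(x,y) in(("top",(424,266)),("scene",(417,331))):
    p=snapshot(n);g=cv2.cvtColor(p["frame"],cv2.COLOR_RGB2GRAY);m=np.zeros_like(g);w=16
    m[y-w:y+w,x-w:x+w]=(g[y-w:y+w,x-w:x+w]<110)
    k,l,s,c=cv2.connectedComponentsWithStats(m);i=1+np.argmax(s[1:,4]);print(n,s[i],c[i],ray(n,c[i],.017)[0].round(4))
    cv2.imwrite(f"pics/b_{n}.png",cv2.resize(p["frame"][y-25:y+25,x-25:x+25],None,fx=8,fy=8,interpolation=2)[:,:,::-1])
    # outlines of hypothesised cone
    for b in [(.497,-.408),(.495,-.406),(.499,-.408)]:
        t=np.linspace(0,6.3,60);P=np.r_[np.c_[b[0]+.017*np.cos(t),b[1]+.017*np.sin(t),0*t+.026],np.c_[b[0]+.013*np.cos(t),b[1]+.013*np.sin(t),0*t+.004]]
        q=cv2.convexHull(proj(n,P).astype(np.float32)).reshape(-1,2);M=cv2.moments(q.reshape(-1,1,2));print(b,M['m10']/M['m00'],M['m01']/M['m00'],q.min(0),q.max(0))
```

```text
top [416 260  15  13 151] [423.15231788 266.05960265] [ 0.4954 -0.4091  0.017 ]
(0.497, -0.408) 423.413026627763 264.9413460244917 [415.452   256.96146] [431.423   272.89264]
(0.495, -0.406) 422.4809315982372 265.8556778248694 [414.5134 257.8742] [430.48865 273.81326]
(0.499, -0.408) 423.407971476651 264.0052579559057 [415.4504 256.0283] [431.4175 271.9517]
scene [410 322  15  18 214] [416.63551402 330.37383178] [ 0.495  -0.4098  0.017 ]
(0.497, -0.408) 416.2750958296032 328.5368124814462 [407.21994 318.6538 ] [426.0812  339.16248]
(0.495, -0.406) 414.82256177364565 328.898379248398 [405.7576  319.01123] [424.62473 339.5302 ]
(0.499, -0.408) 416.7114652660335 327.73991464648543 [407.66794 317.86847] [426.51028 338.35324]
```

View pics/b_scene.png

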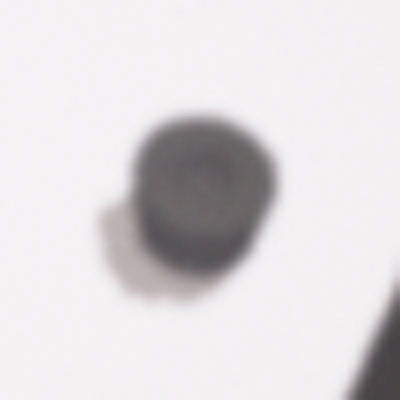

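```bash
python3 -m pendant '{"jaw":[0,0,0,0,0,0,0,0,0,0],"xyz":[[0,0,0],[0,0,0],[0,0,0],[0,0,0],[0,0,0],[0,0,0],[0,0,0],[0,0,0],[0,0,0],[0,0,0]],"twist":[0.0456,0.0456,0.0456,0.0456,0.0456,0.0456,0.0456,0.0456,0.0456,0]}'
cat > go.py <<'E'
import sys
from plant import *
import numpy as np
s=observe();t=np.array([float(a) for a in sys.argv[1:4]]);y=np.radians(s["ee_rot"][2])
d=t-s["tcp_pos"];X=np.array([np.cos(y),np.sin(y),0]);Z=np.array([-np.sin(y),np.cos(y),0])
print("t",s["t"],"pos",s["tcp_pos"].round(4),"rot",s["ee_rot"].round(2),"F",s["force"].round(2),"w",round(s["gripper_width"],4))
n=np.array([d@X,-d[2],d@Z])/.5;print("norm xyz",n.round(4),"dist",np.linalg.norm(d).round(4))
E
python3 go.py .495 -.409 .2
```

```text
t: 2.3
tcp_pos: [0.2173, 0.4779, 0.2267]
ee_rot: [-90.0, 0.0, -11.3]
force: [0.2, -1.3, 0.1]
gripper_width: 0.0917
t 2.3 pos [0.2173 0.4779 0.2267] rot [-90.    0.  -11.3] F [ 0.18 -1.34  0.12] w 0.0917
norm xyz [ 0.8923  0.0534 -1.6306] dist 0.9298
```

```bash
python3 -m pendant '{"jaw":[0,0,0,0,0,0,0,0,0,0,0,0,0,0,0,0,0,0,0,0],"xyz":[[0,0,0],[0.042,0,-0.087],[0.042,0,-0.087],[0.042,0,-0.087],[0.042,0,-0.087],[0.042,0,-0.087],[0.042,0,-0.087],[0.042,0,-0.087],[0.042,0,-0.087],[0.042,0,-0.087],[0.042,0,-0.087],[0.042,0,-0.087],[0.042,0,-0.087],[0.042,0,-0.087],[0.042,0,-0.087],[0.042,0,-0.087],[0.042,0,-0.087],[0.042,0,-0.087],[0.042,0,-0.087],[0.042,0,-0.087]],"twist":[-0.016,0,0,0,0,0,0,0,0,0,0,0,0,0,0,0,0,0,0,0]}'
python3 go.py .495 -.409 .1
```

```text
t: 4.3
tcp_pos: [0.5419, -0.4083, 0.229]
ee_rot: [-89.9, -0.7, -2.7]
force: [0.5, 0.6, 0.7]
gripper_width: 0.0916
t 4.3 pos [ 0.5419 -0.4083  0.229 ] rot [-89.85  -0.71  -2.68] F [0.45 0.55 0.68] w 0.0916
norm xyz [-0.0936  0.2579 -0.0057] dist 0.1372
```

```bash
python3 -m pendant '{"jaw":[0,0,0,0,0],"xyz":[[0,0,0],[-0.047,0.06,0],[-0.047,0.06,0],[0,0.06,0],[0,0,0]],"twist":[0.032,0,0,0,0]}'
python3 go.py .495 -.409 .03
```

```text
t: 4.8
tcp_pos: [0.4957, -0.4092, 0.1303]
ee_rot: [-89.8, -0.6, -7.8]
force: [0.0, 0.7, -0.9]
gripper_width: 0.0918
t 4.8 pos [ 0.4957 -0.4092  0.1303] rot [-89.8   -0.62  -7.78] F [ 0.01  0.68 -0.89] w 0.0918
norm xyz [-0.0014  0.2005  0.0003] dist 0.1003
```

```bash
python3 - <<'E'
from fit import *
for u in[(320,262),(320,240),(320,225)]:
  for z in(.016,.022): print(u,z,inv(ray("top",tp(u),z)[0]).round(4))
for x in(-.02,-.024,-.026): print(x,T(v,(x,.024,0)))
E
python3 -m pendant '{"jaw":[0,0,0,0,0],"xyz":[[-0.0014,0.08,0],[0,0.08,0],[0,0.04,0],[0,0,0],[0,0,0]],"twist":[0,0,0,0,0]}'
python3 go.py .495 -.409 .008
```

```text
(320, 262) 0.016 [0.0107 0.0279]
(320, 262) 0.022 [0.0099 0.0266]
(320, 240) 0.016 [0.0186 0.0295]
(320, 240) 0.022 [0.0178 0.0282]
(320, 225) 0.016 [0.024  0.0306]
(320, 225) 0.022 [0.0231 0.0292]
-0.02 [0.54756646 0.03319111 0.        ]
-0.024 [0.54360916 0.03377401 0.        ]
-0.026 [0.54163051 0.03406546 0.        ]
t: 5.3
tcp_pos: [0.501, -0.4129, 0.0353]
ee_rot: [-90.2, -1.1, -7.0]
force: [0.7, -0.2, 0.2]
gripper_width: 0.0919
t 5.3 pos [ 0.501  -0.4129  0.0353] rot [-90.22  -1.14  -6.98] F [ 0.71 -0.22  0.17] w 0.0919
norm xyz [-0.0129  0.0547  0.0064] dist 0.0283
```

```bash
python3 -m pendant '{"jaw":[0,0,0,0],"xyz":[[-0.0129,0.02,0.0064],[0,0.025,0],[0,0,0],[0,0,0]],"twist":[0,0,0,0]}'
python3 go.py .495 -.409 .008
```

```text
t: 5.7
tcp_pos: [0.4974, -0.4109, 0.0164]
ee_rot: [-90.5, -1.5, -6.8]
force: [-0.7, -1.1, 0.7]
gripper_width: 0.092
t 5.7 pos [ 0.4974 -0.4109  0.0164] rot [-90.54  -1.52  -6.83] F [-0.68 -1.06  0.7 ] w 0.092
norm xyz [-0.0052  0.0168  0.0032] dist 0.009
```

```bash
python3 -m pendant '{"jaw":[0,0,180,180,180,180,180],"xyz":[[-0.0052,0.016,0.0032],[0,0,0],[0,0,0],[0,0,0],[0,0,0],[0,0,0],[0,0,0]],"twist":[0,0,0,0,0,0,0]}'
python3 go.py .495 -.409 .008
```

```text
t: 6.4
tcp_pos: [0.4955, -0.4096, 0.0088]
ee_rot: [-90.6, -1.6, -6.8]
force: [-0.2, -0.7, -0.7]
gripper_width: 0.0562
t 6.4 pos [ 0.4955 -0.4096  0.0088] rot [-90.6   -1.6   -6.82] F [-0.21 -0.67 -0.71] w 0.0562
norm xyz [-0.0012  0.0015  0.001 ] dist 0.0011
```

```bash
python3 -m pendant '{"jaw":[180,180,180,180,180],"xyz":[[0,0,0],[0,0,0],[0,0,0],[0,0,0],[0,0,0]],"twist":[0,0,0,0,0]}'
python3 go.py .495 -.409 .108
python3 - <<'E'
from plant import *
import cv2
f=snapshot("scene")["frame"];cv2.imwrite("pics/g1.png",cv2.resize(f[230:390,330:530],None,fx=3.5,fy=3.5)[:,:,::-1])
E
```

```text
t: 6.9
tcp_pos: [0.4957, -0.4097, 0.0089]
ee_rot: [-90.6, -1.6, -6.8]
force: [0.0, 1.1, -0.0]
gripper_width: 0.0306
t 6.9 pos [ 0.4957 -0.4097  0.0089] rot [-90.62  -1.61  -6.82] F [ 0.    1.08 -0.05] w 0.0306
norm xyz [-0.0015 -0.1981  0.0012] dist 0.0991
```

View pics/g1.png

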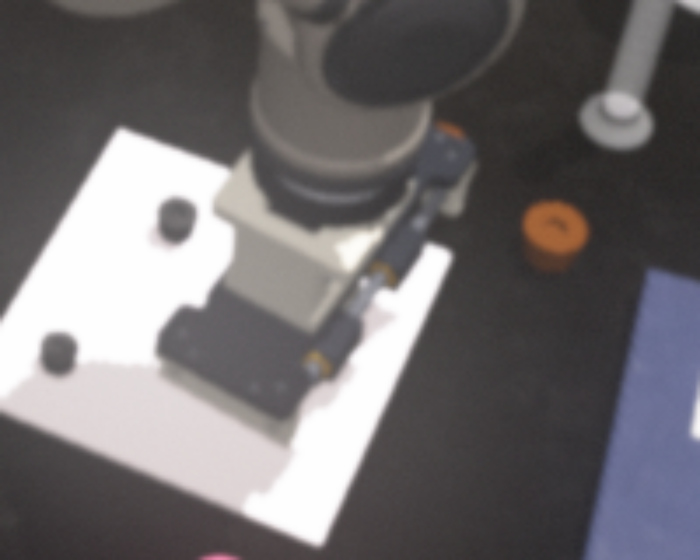

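```bash
python3 -m pendant '{"jaw":[220,220,220],"xyz":[[0,0,0],[0,0,0],[0,0,0]],"twist":[0,0,0]}'
python3 -m pendant '{"jaw":[220,220,220],"xyz":[[0,-0.04,0],[0,-0.04,0],[0,0,0]],"twist":[0,0,0]}'
python3 - <<'E'
from plant import *
import cv2
f=snapshot("scene")["frame"];cv2.imwrite("pics/g2.png",cv2.resize(f[230:390,330:530],None,fx=3.5,fy=3.5)[:,:,::-1])
E
```

```text
t: 7.25
tcp_pos: [0.4956, -0.4097, 0.0089]
ee_rot: [-90.6, -1.6, -6.8]
force: [0.1, 0.4, 0.2]
gripper_width: 0.031
t: 7.55
tcp_pos: [0.4941, -0.4086, 0.0489]
ee_rot: [-90.5, -1.5, -6.8]
force: [0.5, -0.6, 0.9]
gripper_width: 0.0306
```

View pics/g2.png

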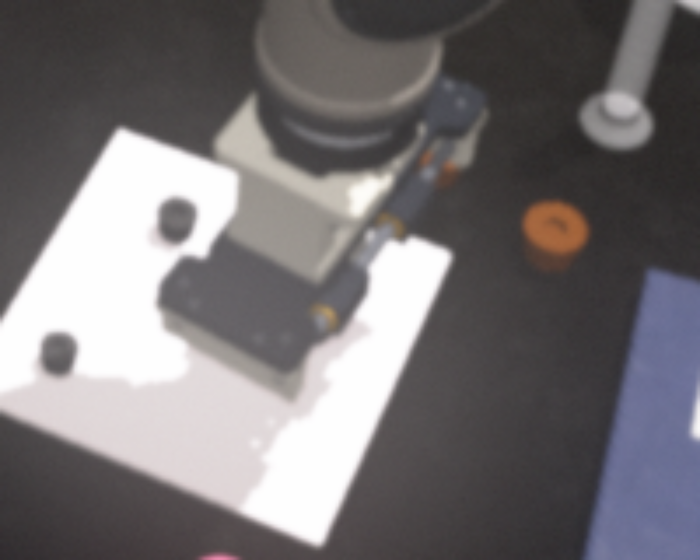

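```bash
python3 go.py .5426 .0335 .13
```

```text
t 7.6 pos [ 0.4936 -0.4081  0.0475] rot [-90.46  -1.43  -6.83] F [ 0.39  0.39 -0.36] w 0.0309
norm xyz [-0.0076 -0.1651  0.8886] dist 0.4519
```

```bash
python3 -m pendant '{"jaw":[220,220,220,220,220,220,220,220,220,220,220,220,220,220],"xyz":[[0,-0.085,0],[0,-0.085,0],[0,0,0.08],[0,0,0.08],[0,0,0.08],[0,0,0.08],[0,0,0.08],[0,0,0.08],[0,0,0.08],[0,0,0.08],[0,0,0.08],[0,0,0.08],[0,0,0.08],[0,0,0]],"twist":[0,0,0,0,0,0,0,0,0,0,0,0,0,0]}'
python3 go.py .5426 .0335 .07
python3 - <<'E'
from plant import *
import cv2
f=snapshot("scene")["frame"];cv2.imwrite("pics/g3.png",cv2.resize(f[100:300,150:350],None,fx=3,fy=3)[:,:,::-1])
f=snapshot("top")["frame"];cv2.imwrite("pics/g3t.png",cv2.resize(f[150:330,160:480],None,fx=2.4,fy=2.4)[:,:,::-1])
E
```

```text
t: 9.0
tcp_pos: [0.5406, 0.0467, 0.1169]
ee_rot: [-90.1, -0.4, -7.1]
force: [0.2, -0.3, 0.4]
gripper_width: 0.0311
t 9.0 pos [0.5406 0.0467 0.1169] rot [-90.06  -0.43  -7.15] F [ 0.24 -0.29  0.37] w 0.0311
norm xyz [ 0.0073  0.0937 -0.0257] dist 0.0487
```

View pics/g3.png

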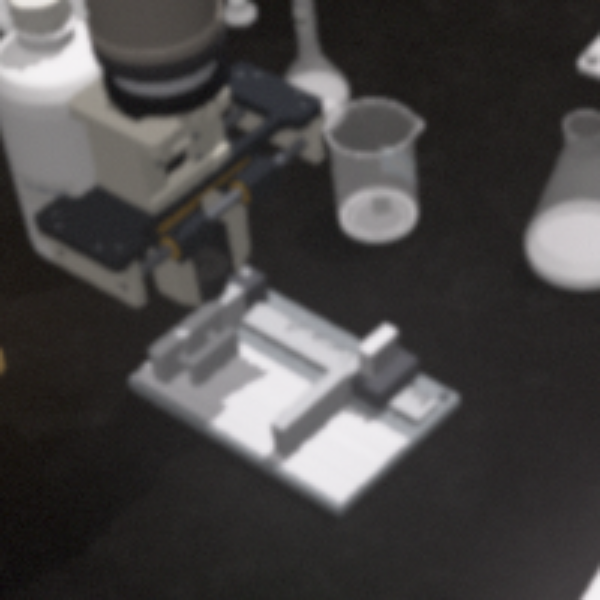

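View pics/g3t.png

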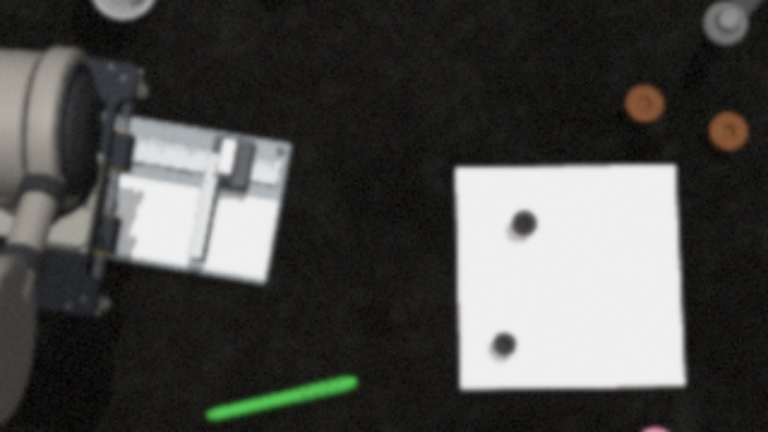

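Run:
```python
from plant import *
import cv2
f=snapshot("scene")["frame"][165:205,195:245].astype(float);f=(f/110).clip(0,1)**.6*255
cv2.imwrite("pics/g4.png",cv2.resize(f.astype('uint8'),None,fx=14,fy=14,interpolation=2)[:,:,::-1])
from h import *
print(proj("scene",observe()["tcp_pos"]), proj("scene",observe()["tcp_pos"]+[0,0,.018]), proj("scene",observe()["tcp_pos"]-[0,0,.004]))
```

```text
[[220.799208   194.26410285]] [[219.5566583  187.54818766]] [[221.07165161 195.73664607]]
```

View pics/g4.png

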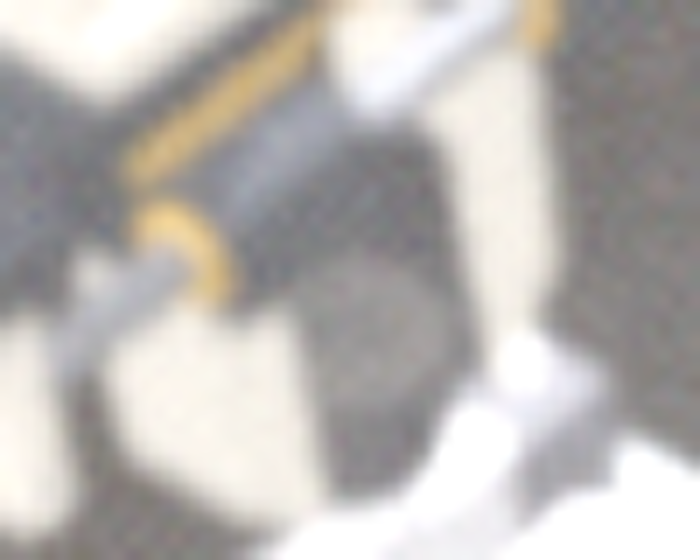

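```bash
python3 -m pendant '{"jaw":[220,220,220],"xyz":[[0.0073,0,-0.0257],[0,0.07,0],[0,0,0]],"twist":[0,0,0]}'
python3 go.py .5426 .0335 .025
```

```text
t: 9.45
tcp_pos: [0.5433, 0.0226, 0.0815]
ee_rot: [-90.2, -0.5, -7.6]
force: [0.3, -1.0, -0.3]
gripper_width: 0.0311
t 9.45 pos [0.5433 0.0226 0.0815] rot [-90.22  -0.5   -7.62] F [ 0.26 -1.02 -0.3 ] w 0.0311
norm xyz [-0.0043  0.1131  0.0214] dist 0.0576
```

```bash
python3 -m pendant '{"jaw":[220,220,220,220],"xyz":[[-0.004,0.03,0.016],[0,0.03,0],[0,0.02,0],[0,0,0]],"twist":[0,0,0,0]}'
python3 go.py .5426 .0335 .0215
```

```text
t: 9.85
tcp_pos: [0.5452, 0.0237, 0.0439]
ee_rot: [-90.3, -0.7, -8.1]
force: [-0.1, -0.6, 0.1]
gripper_width: 0.0306
t 9.85 pos [0.5452 0.0237 0.0439] rot [-90.26  -0.74  -8.08] F [-0.07 -0.61  0.08] w 0.0306
norm xyz [-0.008   0.0448  0.0186] dist 0.0246
```

```bash
python3 -m pendant '{"jaw":[220,220,220,220],"xyz":[[-0.008,0.01,0.019],[-0.004,0.02,0.012],[0,0.02,0],[0,0,0]],"twist":[0,0,0,0]}'
python3 go.py .5426 .0335 .0215
```

```text
t: 10.25
tcp_pos: [0.5436, 0.0401, 0.0198]
ee_rot: [-90.2, -1.0, -8.1]
force: [-0.7, -0.4, -0.7]
gripper_width: 0.0312
t 10.25 pos [0.5436 0.0401 0.0198] rot [-90.25  -1.04  -8.15] F [-0.67 -0.39 -0.68] w 0.0312
norm xyz [-0.0002 -0.0033 -0.0133] dist 0.0069
```

```bash
python3 -m pendant '{"jaw":[220,220],"xyz":[[0,-0.004,-0.014],[0,0,0]],"twist":[0,0]}'
python3 go.py .5426 .0335 .0205
python3 - <<'E'
from plant import *
import cv2
f=snapshot("scene")["frame"][170:270,180:310]
cv2.imwrite("pics/g5.png",cv2.resize(f,None,fx=6,fy=6,interpolation=2)[:,:,::-1])
E
```

```text
t: 10.45
tcp_pos: [0.5423, 0.0332, 0.0212]
ee_rot: [-90.3, -1.0, -8.1]
force: [-0.9, -0.4, -0.3]
gripper_width: 0.0311
t 10.45 pos [0.5423 0.0332 0.0212] rot [-90.26  -0.99  -8.06] F [-0.92 -0.38 -0.28] w 0.0311
norm xyz [0.0006 0.0015 0.0006] dist 0.0009
```

View pics/g5.png

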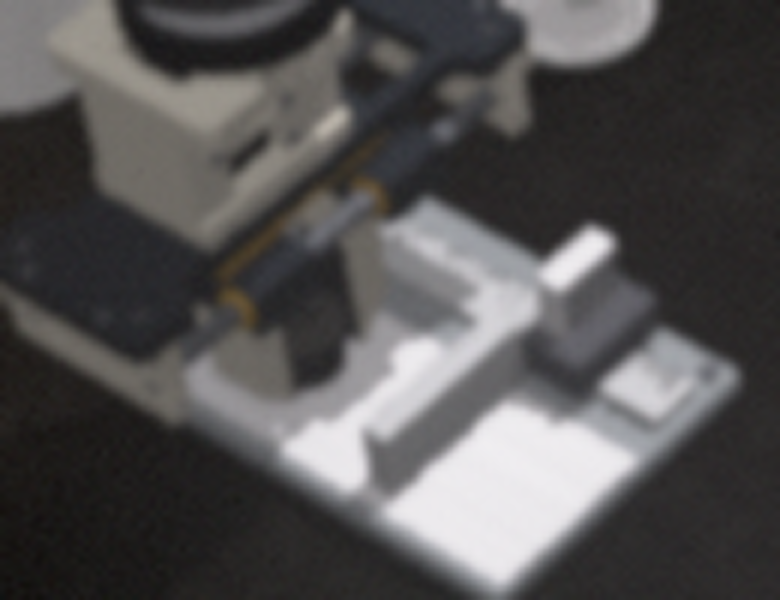

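```bash
python3 -m pendant '{"jaw":[133,133,133,133],"xyz":[[0,0,0],[0,0,0],[0,0,0],[0,0,0]],"twist":[0,0,0,0]}'
python3 go.py .5426 .0335 .13
python3 - <<'E'
from plant import *
import cv2
f=snapshot("scene")["frame"][170:270,180:310]
cv2.imwrite("pics/g6.png",cv2.resize(f,None,fx=6,fy=6,interpolation=2)[:,:,::-1])
E
```

```text
t: 10.9
tcp_pos: [0.5423, 0.0333, 0.0212]
ee_rot: [-90.2, -1.0, -8.1]
force: [-0.6, 0.3, -0.3]
gripper_width: 0.0439
t 10.9 pos [0.5423 0.0333 0.0212] rot [-90.24  -1.    -8.1 ] F [-0.57  0.3  -0.3 ] w 0.0439
norm xyz [ 0.0005 -0.2177  0.0005] dist 0.1088
```

View pics/g6.png

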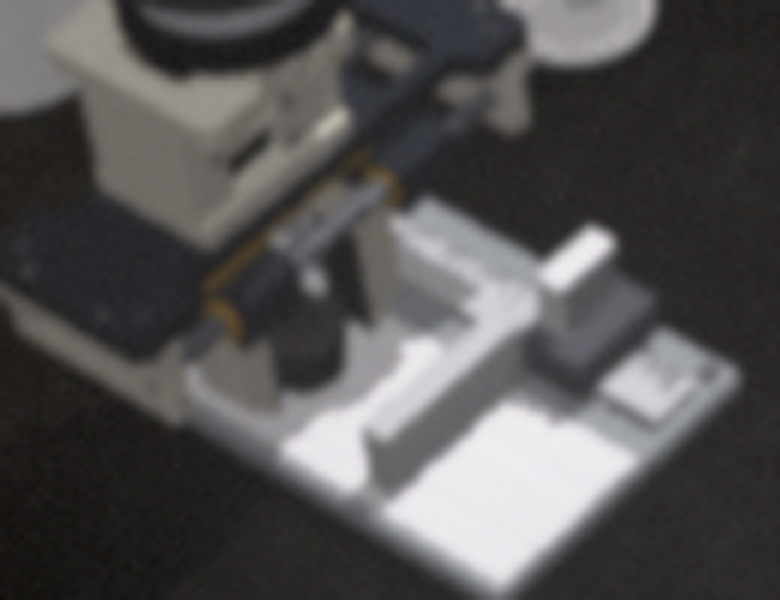

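```bash
python3 -m pendant '{"jaw":[133,133,133,133,133],"xyz":[[0,-0.04,0],[0,-0.07,0],[0,-0.09,0],[0,-0.09,0],[0,0,0]],"twist":[0,0,0,0,0]}'
python3 go.py .585 -.075 .13
python3 - <<'E'
from plant import *
import cv2
f=snapshot("scene")["frame"][170:270,180:310]
cv2.imwrite("pics/g7.png",cv2.resize(f,None,fx=6,fy=6,interpolation=2)[:,:,::-1])
from fit import *
for y in(-.085,-.08,-.075): print(y,T(v,(.035,y,.05)))
E
```

```text
t: 11.45
tcp_pos: [0.539, 0.0344, 0.1699]
ee_rot: [-90.3, -0.7, -8.1]
force: [1.0, -0.2, -0.2]
gripper_width: 0.0442
t 11.45 pos [0.539  0.0344 0.1699] rot [-90.25  -0.75  -8.1 ] F [ 1.   -0.25 -0.2 ] w 0.0442
norm xyz [ 0.122   0.0798 -0.2037] dist 0.1252
-0.085 [ 0.58609536 -0.08266019  0.05      ]
-0.08 [ 0.58682398 -0.07771356  0.05      ]
-0.075 [ 0.58755261 -0.07276694  0.05      ]
```

View pics/g7.png

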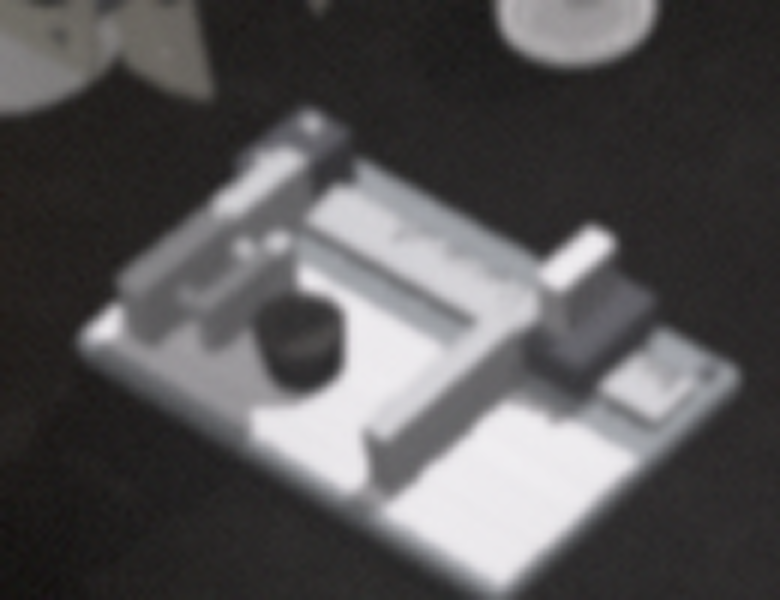

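```bash
python3 go.py .586 -.085 .15; python3 -m pendant '{"jaw":[255,255,255,255,255,255,255],"xyz":[[0.04,0.02,-0.05],[0.04,0.02,-0.06],[0.04,0,-0.06],[0.006,0,-0.05],[0,0,0],[0,0,0],[0,0,0]],"twist":[0,0,0,0,0,0,0]}'; python3 go.py .586 -.085 .06
```

```text
t 11.5 pos [0.5375 0.0345 0.1671] rot [-90.27  -0.49  -8.1 ] F [-0.    0.14 -0.39] w 0.0439
norm xyz [ 0.1297  0.0342 -0.223 ] dist 0.1301
t: 12.2
tcp_pos: [0.5819, -0.0847, 0.1389]
ee_rot: [-90.1, 0.2, -8.0]
force: [0.1, 0.9, 1.5]
gripper_width: 0.0005
t 12.2 pos [ 0.5819 -0.0847  0.1389] rot [-90.13   0.22  -7.95] F [0.08 0.91 1.52] w 0.0005
norm xyz [0.0081 0.1579 0.0006] dist 0.079
```

```bash
python3 -m pendant '{"jaw":[255,255,255,255],"xyz":[[0.008,0.06,0],[0,0.06,0],[0,0.05,0],[0,0,0]],"twist":[0,0,0,0]}'; python3 go.py .586 -.085 .051
```

```text
t: 12.6
tcp_pos: [0.5857, -0.0805, 0.0521]
ee_rot: [-90.1, 0.1, -7.7]
force: [-0.5, -0.6, -0.9]
gripper_width: 0.0
t 12.6 pos [ 0.5857 -0.0805  0.0521] rot [-90.09   0.13  -7.66] F [-0.52 -0.56 -0.93] w 0.0
norm xyz [ 0.0018  0.0022 -0.0087] dist 0.0046
```

```bash
cat > st.py <<'E'
from plant import *
from fit import inv
import numpy as np
s=observe();y=np.radians(s["ee_rot"][2]);Z=np.array([-np.sin(y),np.cos(y),0])
print("t",s["t"],"gauge xy",inv(s["tcp_pos"]).round(4),"z",s["tcp_pos"][2].round(4),"rot",s["ee_rot"].round(2),"F",s["force"].round(2),"Fz_tool",(s["force"]@Z).round(2),"tau",s["wrist_torque"].round(2))
E
python3 -m pendant '{"jaw":[255,255,255,255],"xyz":[[0,0,0.01],[0,0,0.01],[0,0,0.01],[0,0,0]],"twist":[0,0,0,0]}';python3 st.py
python3 -m pendant '{"jaw":[255,255,255,255],"xyz":[[0,0,0.01],[0,0,0.01],[0,0,0.01],[0,0,0]],"twist":[0,0,0,0]}';python3 st.py
```

```text
t: 13.0
tcp_pos: [0.5891, -0.0631, 0.0556]
ee_rot: [-90.2, -0.1, -7.5]
force: [0.3, -1.5, -0.8]
gripper_width: 0.0005
t 13.0 gauge xy [ 0.0351 -0.0652] z 0.0556 rot [-9.015e+01 -8.000e-02 -7.510e+00] F [ 0.33 -1.53 -0.78] Fz_tool -1.47 tau [-0.2   0.08  0.02]
t: 13.4
tcp_pos: [0.5917, -0.048, 0.0569]
ee_rot: [-90.2, -0.2, -7.5]
force: [-0.9, 0.4, -0.3]
gripper_width: 0.0004
t 13.4 gauge xy [ 0.0355 -0.0498] z 0.0569 rot [-90.24  -0.2   -7.52] F [-0.88  0.44 -0.31] Fz_tool 0.32 tau [-0.21  0.09  0.03]
```

```bash
cat > pic.py <<'E'
import sys,cv2
from plant import *
p=snapshot("scene");cv2.imwrite(f"pics/{sys.argv[1]}.png",cv2.resize(p["frame"][170:270,180:310],None,fx=6,fy=6,interpolation=2)[:,:,::-1])
E
python3 pic.py p1
```

```text
(no output)
```

View pics/p1.png

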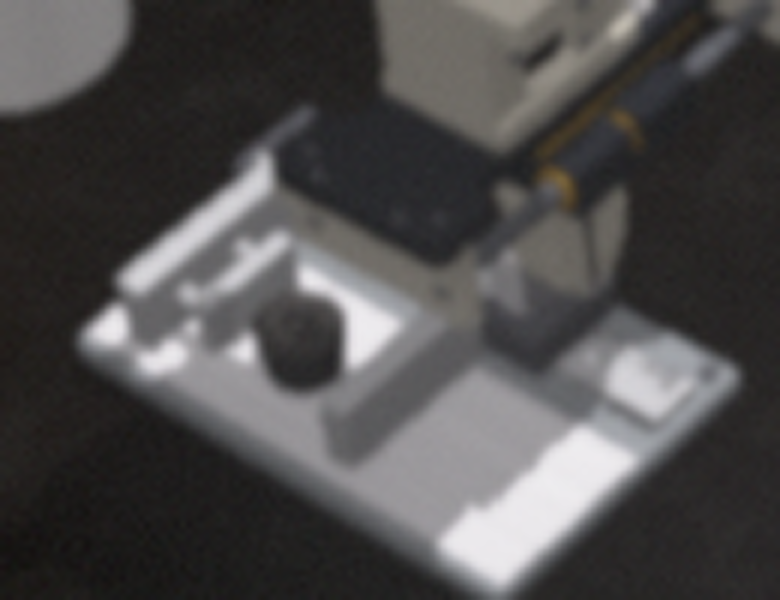

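Run:
```python
from fit import *
def s2(p): return (np.array(p,float)+.5)/6-.5+[180,170]
for l,p,z in[("jaw before (g7)",(372,438),.048),("jaw now",(326,408),.048),("jaw face foot before",(362,490),.018),("now",(332,455),.018),("stopper top",(300,322),.038),("anvil top edge",(212,303),.042)]:
    print(l,inv(ray("scene",s2(p),z)[0]).round(4))
```

```text
jaw before (g7) [-0.0576 -0.0408]
jaw now [-0.0567 -0.0191]
jaw face foot before [-0.059 -0.033]
now [-0.0533 -0.0138]
stopper top [-0.0261  0.0235]
anvil top edge [-0.0403  0.0513]
```

```bash
python3 -m pendant '{"jaw":[255,255,255,255],"xyz":[[0,0.006,0.01],[0,0.004,0.01],[0,0,0.006],[0,0,0]],"twist":[0,0,0,0]}';python3 st.py
```

```text
t: 13.85
tcp_pos: [0.5947, -0.0348, 0.0526]
ee_rot: [-90.3, -0.4, -7.6]
force: [0.4, -2.0, 1.1]
gripper_width: 0.0002
t 13.85 gauge xy [ 0.0365 -0.0364] z 0.0526 rot [-90.26  -0.38  -7.55] F [ 0.44 -2.03  1.09] Fz_tool -1.95 tau [-0.43  0.15  0.01]
```

```bash
python3 -m pendant '{"jaw":[255],"xyz":[[0,0,0.006]],"twist":[0]}';python3 st.py
python3 -m pendant '{"jaw":[255],"xyz":[[0,0,0.006]],"twist":[0]}';python3 st.py
python3 -m pendant '{"jaw":[255],"xyz":[[0,0,0.004]],"twist":[0]}';python3 st.py
python3 pic.py p2
```

```text
t: 13.95
tcp_pos: [0.5951, -0.032, 0.0526]
ee_rot: [-90.3, -0.4, -7.6]
force: [-0.8, -3.3, 0.3]
gripper_width: 0.0002
t 13.95 gauge xy [ 0.0365 -0.0335] z 0.0526 rot [-90.27  -0.38  -7.56] F [-0.76 -3.27  0.34] Fz_tool -3.34 tau [-0.6   0.11 -0.1 ]
t: 14.05
tcp_pos: [0.5955, -0.0289, 0.0526]
ee_rot: [-90.3, -0.4, -7.6]
force: [-1.0, -3.0, 1.0]
gripper_width: 0.0002
t 14.05 gauge xy [ 0.0365 -0.0304] z 0.0526 rot [-90.28  -0.38  -7.57] F [-0.99 -2.95  1.05] Fz_tool -3.06 tau [-0.56  0.1  -0.04]
t: 14.15
tcp_pos: [0.5958, -0.0267, 0.0526]
ee_rot: [-90.3, -0.4, -7.6]
force: [-0.3, -2.0, 1.5]
gripper_width: 0.0002
t 14.15 gauge xy [ 0.0365 -0.0282] z 0.0526 rot [-90.28  -0.39  -7.57] F [-0.31 -2.02  1.49] Fz_tool -2.04 tau [-0.61  0.14 -0.09]
```

View pics/p2.png

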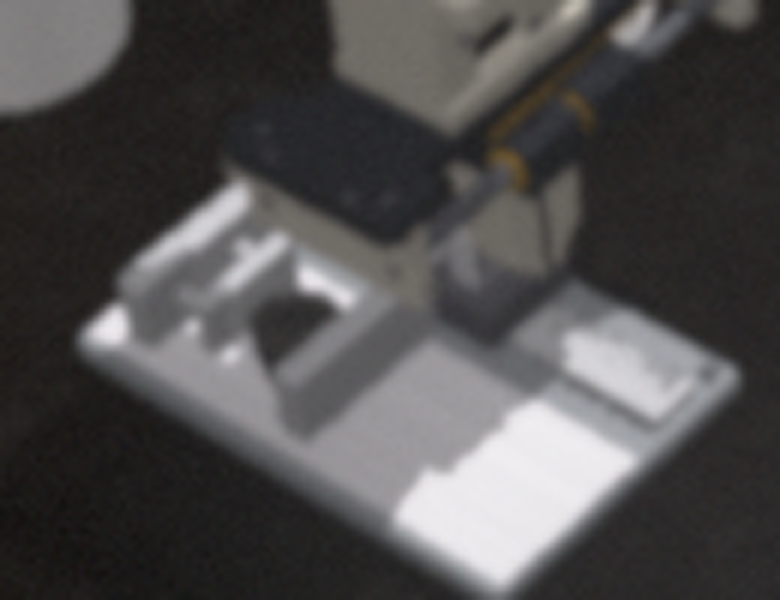

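```bash
for i in 1; do python3 -m pendant '{"jaw":[255],"xyz":[[0,0,0.003]],"twist":[0]}' >/dev/null;python3 st.py;done
python3 -m pendant '{"jaw":[255],"xyz":[[0,0,0.002]],"twist":[0]}' >/dev/null;python3 st.py
python3 -m pendant '{"jaw":[255],"xyz":[[0,0,0.002]],"twist":[0]}' >/dev/null;python3 st.py
```

```text
t 14.3 gauge xy [ 0.0365 -0.0264] z 0.0526 rot [-90.28  -0.39  -7.56] F [ 0.02 -2.26  1.09] Fz_tool -2.24 tau [-0.63  0.06 -0.08]
t 14.4 gauge xy [ 0.0365 -0.0253] z 0.0526 rot [-90.28  -0.39  -7.56] F [-0.28 -2.04  1.09] Fz_tool -2.06 tau [-0.62  0.09 -0.09]
t 14.5 gauge xy [ 0.0365 -0.0243] z 0.0526 rot [-90.28  -0.39  -7.56] F [-0.65 -2.67  1.08] Fz_tool -2.73 tau [-0.57  0.05 -0.09]
```

```bash
python3 -m pendant '{"jaw":[255],"xyz":[[0,0,0.0014]],"twist":[0]}' >/dev/null;python3 st.py
python3 -m pendant '{"jaw":[255],"xyz":[[0,0,0.0014]],"twist":[0]}' >/dev/null;python3 st.py
```

```text
t 14.6 gauge xy [ 0.0365 -0.0235] z 0.0526 rot [-90.28  -0.39  -7.57] F [-0.2  -3.21  0.57] Fz_tool -3.21 tau [-0.6   0.1  -0.06]
t 14.7 gauge xy [ 0.0365 -0.0228] z 0.0526 rot [-90.29  -0.4   -7.56] F [-0.02 -3.96  1.87] Fz_tool -3.93 tau [-0.58  0.12 -0.07]
```

```bash
python3 -m pendant '{"jaw":[255],"xyz":[[0,0,0.0012]],"twist":[0]}' >/dev/null;python3 st.py
```

```text
t 14.8 gauge xy [ 0.0365 -0.0222] z 0.0526 rot [-90.28  -0.4   -7.57] F [-0.3  -3.77  0.83] Fz_tool -3.77 tau [-0.59  0.12 -0.04]
```

```bash
python3 -m pendant '{"jaw":[255],"xyz":[[0,0,0.001]],"twist":[0]}' >/dev/null;python3 st.py
```

```text
t 14.9 gauge xy [ 0.0365 -0.0217] z 0.0526 rot [-90.28  -0.4   -7.57] F [-1.69 -3.34  1.14] Fz_tool -3.53 tau [-0.55  0.09 -0.02]
```

```bash
python3 pic.py p3
python3 - <<'E'
from plant import *
import cv2
p=snapshot("top");cv2.imwrite("pics/p3t.png",cv2.resize(p["frame"][180:280,170:290],None,fx=6,fy=6,interpolation=2)[:,:,::-1])
E
```

```text
(no output)
```

View pics/p3.png

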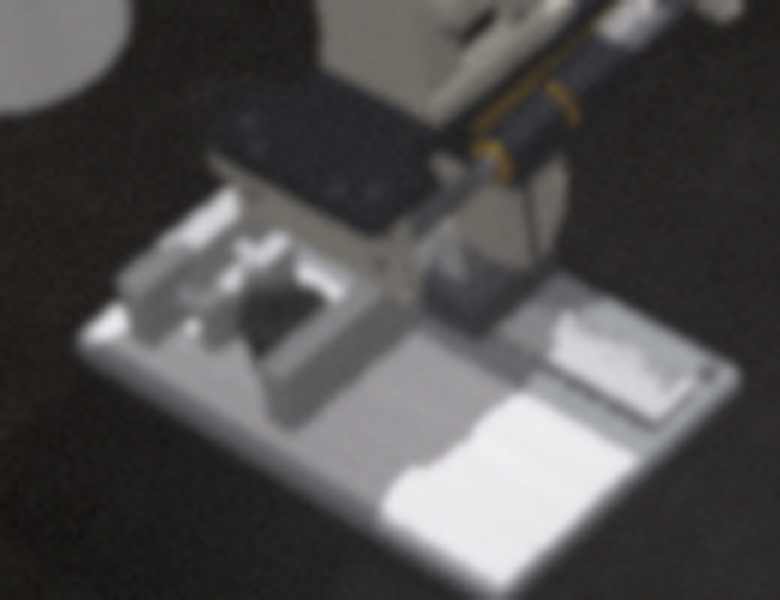

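View pics/p3t.png

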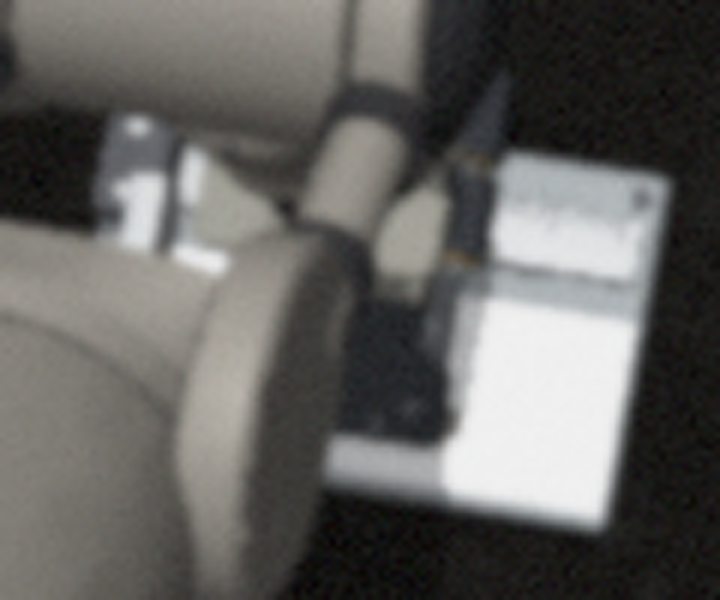

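```bash
python3 -m pendant '{"jaw":[255],"xyz":[[0,0,0.0012]],"twist":[0]}' >/dev/null;python3 st.py
```

```text
t 15.1 gauge xy [ 0.0365 -0.0211] z 0.0526 rot [-90.28  -0.4   -7.57] F [-0.39 -3.55  1.54] Fz_tool -3.57 tau [-0.59  0.14 -0.03]
```

```bash
python3 -m pendant '{"jaw":[255],"xyz":[[0,0,0.0012]],"twist":[0]}' >/dev/null;python3 st.py
```

```text
t 15.2 gauge xy [ 0.0365 -0.0204] z 0.0526 rot [-90.28  -0.4   -7.58] F [-0.03 -2.67  1.3 ] Fz_tool -2.65 tau [-0.6   0.11 -0.03]
```

```bash
python3 -m pendant '{"jaw":[255],"xyz":[[0,0,0.0012]],"twist":[0]}' >/dev/null;python3 st.py
```

```text
t 15.3 gauge xy [ 0.0365 -0.0199] z 0.0526 rot [-90.29  -0.4   -7.58] F [-0.56 -4.62  1.24] Fz_tool -4.65 tau [-0.73  0.12 -0.07]
```

```bash
python3 -m pendant '{"jaw":[255],"xyz":[[0,0,0.0008]],"twist":[0]}' >/dev/null;python3 st.py
```

```text
t 15.4 gauge xy [ 0.0365 -0.0197] z 0.0526 rot [-90.31  -0.4   -7.57] F [-0.15 -4.62  0.79] Fz_tool -4.6 tau [-0.84  0.11 -0.07]
```

```bash
python3 -m pendant '{"jaw":[255],"xyz":[[0,0,0.0008]],"twist":[0]}' >/dev/null;python3 st.py
```

```text
t 15.5 gauge xy [ 0.0365 -0.0195] z 0.0526 rot [-90.33  -0.4   -7.57] F [-0.52 -4.2   1.81] Fz_tool -4.23 tau [-0.88  0.11 -0.05]
```

```bash
python3 -m pendant '{"jaw":[255],"xyz":[[0,0,0.001]],"twist":[0]}' >/dev/null;python3 st.py
```

```text
t 15.6 gauge xy [ 0.0365 -0.0193] z 0.0526 rot [-90.36  -0.4   -7.57] F [-0.48 -5.83  0.13] Fz_tool -5.84 tau [-0.98  0.22 -0.09]
```

```bash
python3 -m pendant '{"jaw":[255],"xyz":[[0,0,0.001]],"twist":[0]}' >/dev/null;python3 st.py
```

```text
t 15.7 gauge xy [ 0.0365 -0.0192] z 0.0527 rot [-90.39  -0.4   -7.57] F [-1.62 -5.81  1.56] Fz_tool -5.97 tau [-0.97  0.2  -0.04]
```

```bash
python3 -m pendant '{"jaw":[255],"xyz":[[0,0,0.0012]],"twist":[0]}' >/dev/null;python3 st.py
```

```text
t 15.8 gauge xy [ 0.0365 -0.0191] z 0.0526 rot [-90.43  -0.39  -7.58] F [-0.39 -5.95  2.04] Fz_tool -5.95 tau [-1.11  0.15 -0.1 ]
```

```bash
python3 -m pendant '{"jaw":[255],"xyz":[[0,0,0.0012]],"twist":[0]}' >/dev/null;python3 st.py
```

```text
t 15.9 gauge xy [ 0.0365 -0.019 ] z 0.0527 rot [-90.48  -0.39  -7.58] F [-0.58 -5.07  1.88] Fz_tool -5.1 tau [-1.08  0.24 -0.09]
```

```bash
python3 -m pendant '{"jaw":[255],"xyz":[[0,0,0.0018]],"twist":[0]}' >/dev/null;python3 st.py
```

```text
t 16.0 gauge xy [ 0.0365 -0.0187] z 0.0527 rot [-90.53  -0.38  -7.58] F [-0.96 -6.88  1.24] Fz_tool -6.95 tau [-1.26  0.23 -0.08]
```

```bash
python3 -m pendant '{"jaw":[255],"xyz":[[0,0,0.0018]],"twist":[0]}' >/dev/null;python3 st.py; python3 pic.py p4
```

```text
t 16.1 gauge xy [ 0.0365 -0.0186] z 0.0527 rot [-90.59  -0.37  -7.58] F [-0.72 -7.79  1.07] Fz_tool -7.82 tau [-1.33  0.26 -0.09]
```

View pics/p4.png

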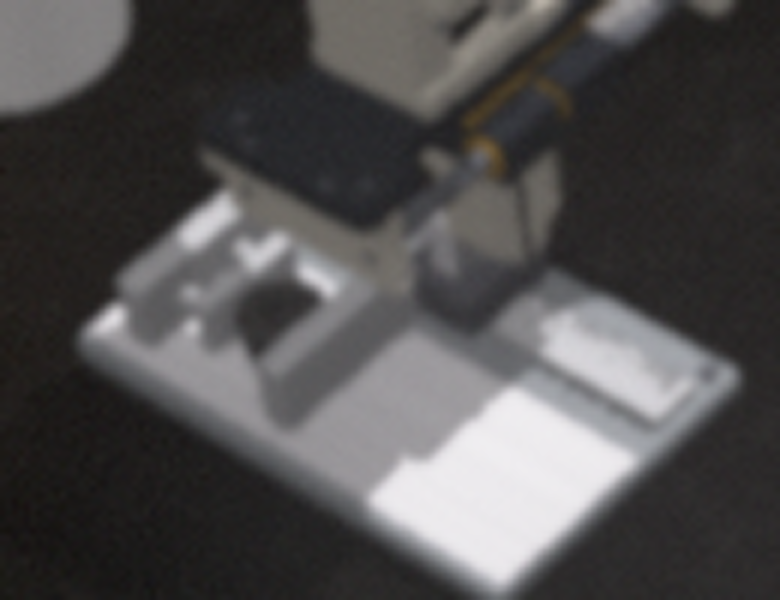

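Wrist force and torque put the bearing force at about 4 N: roughly 7.5 N of push less 3 N of sliding friction. I hold briefly, then back off.

```bash
python3 -m pendant '{"jaw":[255,255,255],"xyz":[[0,0,0],[0,0,0],[0,0,0]],"twist":[0,0,0]}' >/dev/null; python3 st.py
python3 -m pendant '{"jaw":[255,255,255,255,255,255,255,255],"xyz":[[0,0,-0.01],[0,0,-0.03],[0,-0.01,-0.03],[0,-0.08,0],[0,-0.09,0],[0,-0.09,0],[0,-0.09,-0.06],[0,0,-0.06]],"twist":[0,0,0,0,0,0,0,0]}'; python3 st.py
```

```text
t 16.45 gauge xy [ 0.0365 -0.0187] z 0.0527 rot [-90.59  -0.37  -7.61] F [ 0.11 -3.65  0.6 ] Fz_tool -3.6 tau [-0.75  0.16 -0.12]
t: 17.25
tcp_pos: [0.582, -0.1107, 0.2347]
ee_rot: [-90.3, -0.1, -7.5]
force: [1.1, -1.1, 0.5]
gripper_width: 0.0007
t 17.25 gauge xy [ 0.035  -0.1134] z 0.2347 rot [-9.034e+01 -6.000e-02 -7.460e+00] F [ 1.1  -1.1   0.52] Fz_tool -0.95 tau [-0.04  0.08 -0.02]
```

Move aside so the cameras can see.

```bash
python3 -m pendant '{"jaw":[255,255,255,255,255,255],"xyz":[[0,0,-0.08],[0,0,-0.08],[0,0,-0.08],[0,0,-0.08],[0,0,0],[0,0,0]],"twist":[0,0,0,0,0,0]}'
python3 pic.py p5
python3 - <<'E'
from plant import *
import cv2
p=snapshot("top");cv2.imwrite("pics/p5t.png",cv2.resize(p["frame"][180:280,170:290],None,fx=6,fy=6,interpolation=2)[:,:,::-1])
cv2.imwrite("pics/p5f.png",p["frame"][:,:,::-1])
E
```

```text
t: 17.85
tcp_pos: [0.5563, -0.2845, 0.2406]
ee_rot: [-90.4, -0.5, -7.9]
force: [-0.8, 0.8, 0.5]
gripper_width: 0.0004
```

View pics/p5.png

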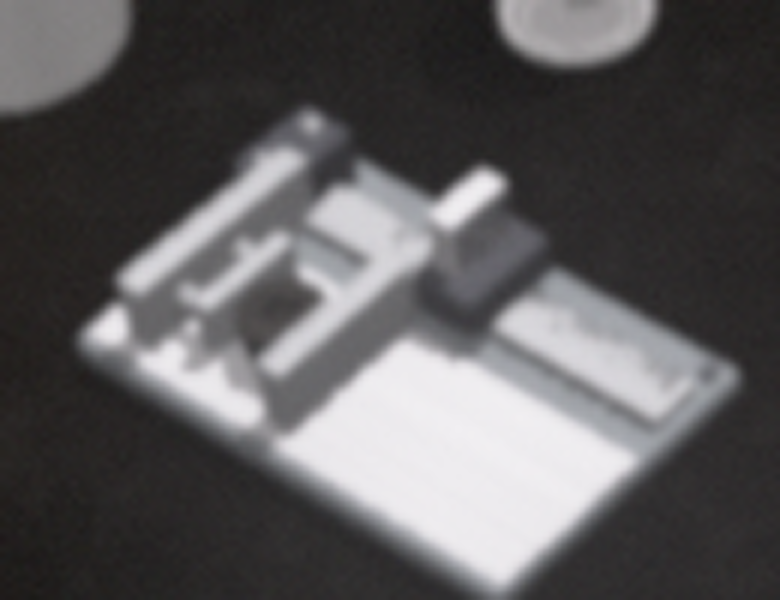

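View pics/p5t.png

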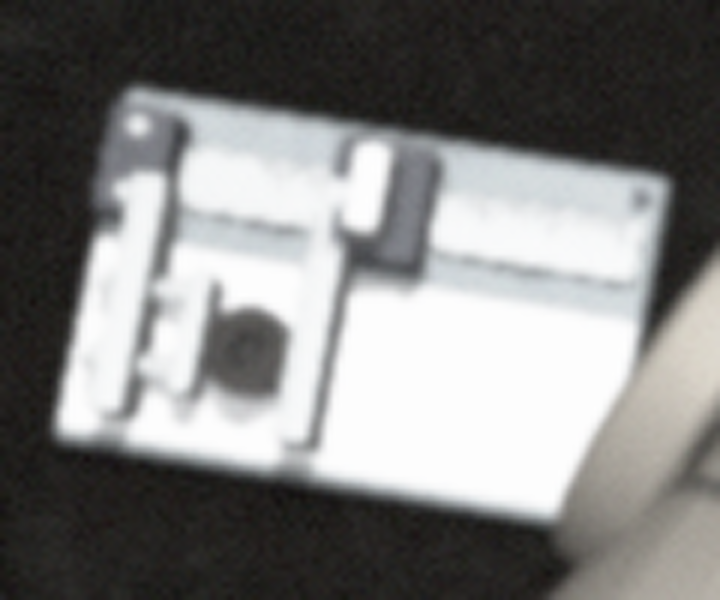

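View pics/p5f.png

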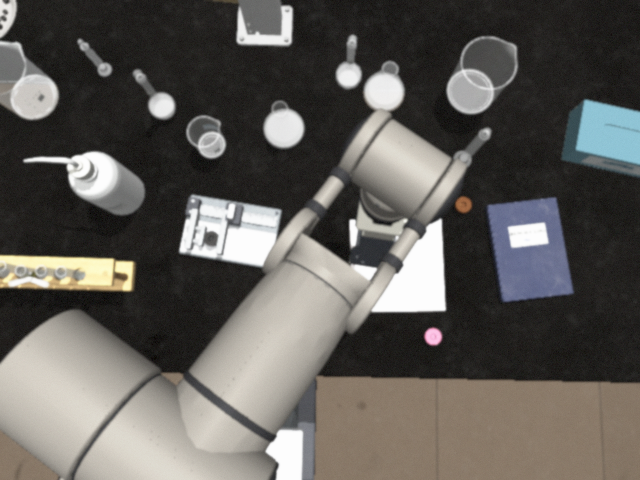

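The stopper stands upright between anvil and jaw at about (245,350) in the top crop. The jaw looks square, and the arm is well clear. I hand the job in.

```bash
python3 -m pendant '{"jaw":[255,255],"xyz":[[0,0,0],[0,0,0]],"twist":[0,0]}'; python3 -c "
from plant import *
print(sign_off())"
```

```text
t: 18.15
tcp_pos: [0.5571, -0.2815, 0.2408]
ee_rot: [-90.4, -0.4, -7.6]
force: [-0.2, -0.5, 0.7]
gripper_width: 0.0005
the job is handed in; nothing more can be done
None
```

The largest stopper is standing wide end up on the caliper's plate, held between the movable jaw and the anvil. I handed the job in at about 18 s of the 64 s allowed; the hand-in gives no verdict.

- **Placing:** I picked the stopper off the mat, set it near the stand point and let go. A picture then showed it upright and free between the jaws.
- **Clamping:** I pushed the thumb grip from behind with shut fingers. Near contact I moved in steps of about 0.5 mm. The push rose from about 3 N (sliding friction) to 7–8 N, so the jaws bear on it with about 4 N, or roughly 0.017 rad of rock by the given stiffness. I held, then backed the fingers straight off.
- **Last checks:** The final pictures show the stopper upright, touching both anvil and jaw, with the jaw looking square and the arm clear. The remaining grip and jaw rock were only inferred from wrist force and the given stiffness.
- **Not confirmed:** In the last top picture the arm hid the marker and the two smaller stoppers. I never touched them, and both stoppers and the marker were in place in the picture taken while carrying the large stopper. The beaker was in view and had not moved.
- **Disagreement:** The fingers stopped at 31 mm on the stopper rather than at its 34 mm top. I took that to be its tapered body, and it caused no trouble.

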